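# Mount a bearing on the stand and hold its key lock turned

## Task

Thread the ball bearing onto the post of the blue stand so that it sits flat on the shoulder, and let go of it. Then take the red-headed key out of its wooden block, push it fully home into the stand's lock past the stiff pins (wiggle it if it sticks), and turn it a quarter turn clockwise, seen from above, so that the orange cam swings over the bearing. The lock springs back, so finish still gripping the key and holding it turned; leave the tape roll, grease tin and screwdriver where they are.

Things in the scene. Friction and masses are not known exactly. Their poses are not given: they have to be found in the camera images.
- bearing: Ball bearing, ring 52 mm outside, 25 mm bore, 15 mm thick, 0.14 kg, lying flat on the bench. Origin: centre of its underside; z up along its axis. Round: any yaw grasps alike.
- stand: Blue base plate, 76 x 184 x 10 mm, fixed to the bench (place and yaw vary). Origin: centre of its underside, z up; the post stands at its own y = -42.5 mm, the lock at y = +42.5 mm (85 mm apart). Under the lock is a grey housing 48 x 48 mm, up to 47 mm above the bench; the round lock cylinder (45 mm dia.) stands on it, from 48 to 86 mm above the bench.
- post_seat (a point): Centre of the shoulder on which the bearing must sit, 30 mm above the bench; shoulder 40 mm dia. and 20 mm high. The post (23 mm dia.) rises 26 mm above this point and tapers over its top 10 mm. The bearing has about 1 mm of play on it.
- lock (a joint): Lock cylinder: 0 at rest, grows as it turns clockwise seen from above, stop at 1.62 rad. A spring returns it when let go (0.03 N m at rest, 0.13 at a quarter turn). The orange cam at its foot (48 to 54 mm above the bench, reach 72 mm, up to 22 mm wide) points nearly along the stand's +x at 0 (0.15 rad clockwise of it) and at the post at 1.42; it passes 3 mm above a seated bearing.
- keyway (a point): Mouth of the lock's keyway, on the lock's axis in its flat top, 86 mm above the bench. Its x axis lies along the slot and is the stand's x axis at joint 0. Slot 16 x 8 mm, 36 mm deep: the key has play in it, so under the spring's load the lock lags some 0.2 rad behind the hand. Spring pins at 12 and 23 mm depth stick 3 mm in from its two ends; it takes 5 to 15 N down to pass them.
- key: Key standing upright in the block. Blade 14 x 6 mm (x by y) and 34 mm long, tapering to 8 x 2.5 mm over its lowest 7 mm; then a steel collar 20 x 10 x 4 mm that stops it, then a red head 34 mm wide (x), 12 mm thick (y), 30 mm tall (38 to 68 mm above the tip). 70 g. Origin: centre of the blade's tip; z up. The same either way round (half turn about z).
- key_collar (a point): Underside of the key's collar, 34 mm above its tip; it rests on the lock's top when the key is fully home. Axes as the key's.
- key_grip (a point): Middle of the red head at the height to grip it, 56 mm above the key's tip and 22 mm above the collar's underside. Grip across the 12 mm thickness, along the key's y. Axes as the key's.
- key_block: Wooden block 64 x 50 x 40 mm, fixed to the bench (place and yaw vary), with a slot 17 x 9 mm for the key in its top, long along its x. Origin: centre of its underside.
- tape_roll: Brown tape roll, 104 mm dia., 50 mm tall; loose bystander, leave it. Origin: centre of its underside.
- grease_tin: Open grease tin, 76 mm dia., 42 mm tall; loose bystander, leave it. Origin: centre of its underside.
- screwdriver: Screwdriver with a red handle, 215 mm long, lying on the bench; loose bystander, leave it. Origin: middle of its underside.

How it is judged:
By the outcome, as a careful person would: the job done as asked, in the order asked, and still so for the second after the job is handed in, while the arm keeps its last pose, push and grip.
It also fails if it takes over 58 s, if anything falls off the work surface, if the arm or the gripper's body presses on something with over 40 N, if the wrist force passes 120 N, or if a joint passes its speed limit or range.

## Robot

A 6-joint arm with a two-finger parallel gripper is mounted at the origin on a cart in front of the work surface, level with it; the furniture and walls round the work are solid. World frame = base frame: x ahead of the robot, y to its left, z up, the work surface at z = 0. Lengths are in m, angles in degrees, forces in N, time in s.
With the tool pointing down it reaches from about 0.4 to 0.825 m from the base axis. Payload 7 kg.
Tool frame: the origin (TCP) lies at the very end of the fingers, on their centre line; the grasp point (between the pads) lies 19 mm behind it (r.grip_depth is the distance from the TCP to the grasp point, in m); z points along the fingers, y is the line along which they close (so a half turn about z gives the same grasp; the last joint's range is limited). The gripper opens to 88 mm and grips with 3 to 60 N. Pads are 19 mm wide; open, the fingers measure 130 mm over their backs; the gripper's body (78 mm by 193 mm) begins 47 mm behind the grasp point.
Start: joints at [82.569, 20.546, 0.682, 0, -70.136, -16.507], TCP at [0.274, 0.617, 0.227] pointing down, gripper open.
Joint ranges: [-176.03, 176.03], [-82.01, 121.73], [-58.28, 71.71], [-173.87, 95.51], [-174.79, -0.11], [-173.66, 173.66]. Speed limits (degrees/s): [136.94, 136.94, 172.46, 180, 180, 180].

## Interface

Orientations are given as [roll, pitch, yaw] about the fixed x, y, z axes, in that order (R = Rz(yaw) Ry(pitch) Rx(roll)).
In Python, from plant import r gives the robot as it stands.
- The arm moves only by the tool play_rows, never from a script. Its argument "rows" is a list that holds one entry, the list of rows, each a list of 5 numbers: the closure, from 0 (fully open) to 1 (shut), then the shift along the tool's x, y, z each as a share of 0.5 m, from -1 to 1, then the turn about the tool's z as a share of 1.5 rad, from -1 to 1. A call has exactly 8 rows; each row is the pose to reach, as a shift and turn from the pose commanded when the call began, along the tool's axes at that moment; what a row does not reach only later rows make up. A row lasts 1/12 s, in which the tool goes at most 41.7 mm and 7.16 degrees, less where a joint would pass 70% of its speed; a pose out of reach is approached as far as the arm can. A call with a number of a shift or a turn outside -1 to 1 is refused whole. A call with a gripper value outside its range is refused whole. The fingers move at their own pace and stop on an object; "squeeze" is the grip in N (left out, the last holds). Time passes only in rows, so rows that repeat a pose let the fingers close, or fill a call up. It gives the time, the measured TCP pose, the force, the opening and the grip force at its end, in the units of the state.
- r.get_state(): the state, without advancing time (a new reading comes with each control period).
- r.capture(name): name is "scene" or "top" or "wrist"; returns the picture (480x640x3 uint8, red, green, blue); there is no depth.
- r.camera_info(name): a dict with "fovy" (degrees; the focal length in pixels is half the picture's height over the tangent of half this angle, whatever the lens; pixels are square), "cx", "cy" (the principal point, pixels), "pose" (4x4, takes a point from camera to world coordinates). Camera axes: x right, y down, z forward; pixel columns grow to the right and rows downward; lengths in m; the calibration is good to about 2 mm. The wrist camera is an equidistant fisheye: a pixel r from the principal point sees the ray r / f radians off the axis. A picture is of the moment at which its call begins: read the wrist's pose just before it. camera_info takes no time and is no camera call; for the wrist camera it gives the pose at the moment of the call.
- r.close_job(): hands the job in; it is judged then, once.
The state is a dict: "time_s": time; "joints": joint angles; "qd": joint speeds; "joint_torque": joint torques, N m; "tcp_pos": TCP position; "eef_rot": TCP orientation; "contact_force": force on the tool from outside, world axes, zero at the start; "moment": the same for the moment, N m; "gripper_width": finger opening in m; "gripper_force": force on a finger pad.
Only numpy, scipy, OpenCV 4.12 (cv2) and the standard library are available. Lean on these libraries where they do the work, as an engineer would, in place of code of your own. Each camera call takes 0.05 s, during which the arm holds its last target. There are 200 camera calls.

## Working session

There is one attempt and no reset: what is moved stays moved. The work goes in short steps, Python scripts to look and compute and a tool call to move; the robot and the scene stay as the last step left them, time stands still between calls to the robot, and variables do not carry over. Pictures are saved under pics/ and viewed, at most 10 in all, crops included, and the job is handed in when it is done.

Besides the shell and the picture viewer there is one more tool, called by a JSON object that holds its "api" and its "payload", one argument or row to a line. play_rows: Moves the arm, as the interface text tells. Its arguments: {"type":"object","properties":{"rows":{"type":"array","items":{"type":"array","items":{"type":"array","items":{"type":"number"}}}},"squeeze":{"type":"number"}},"required":["rows"]}

```bash
mkdir -p pics; ls; python3 - <<'E'
from plant import r
import cv2
print(r.get_state())
for n in("scene","top","wrist"):
    i=r.camera_info(n); print(n,i)
    cv2.imwrite(f"pics/{n}0.png",r.capture(n)[:,:,::-1])
E
```

```text
pics
{'time_s': 0.0, 'joints': array([ 8.25683998e+01,  2.05919605e+01,  6.34531149e-01, -2.10325030e-02,
       -7.01355627e+01, -1.65074621e+01]), 'qd': array([-0.01894037,  0.01863913,  0.09715029,  0.02206207,  0.12344742,
        0.07661978]), 'joint_torque': array([-6.58156641e-04, -5.82721889e+01,  2.93062556e+01,  6.99729234e+00,
        6.75067960e-03, -1.48849299e-04]), 'tcp_pos': array([0.2737066 , 0.61648712, 0.22561964]), 'eef_rot': array([ 1.79905222e+02, -7.46854432e-03, -2.39462189e+01]), 'contact_force': array([-0.1034076 ,  0.22156774, -0.33911332]), 'moment': array([-0.02102423, -0.0653146 ,  0.01464464]), 'gripper_force': 0.0, 'gripper_width': 0.08767640678876035}
scene {'fovy': 56.17907773878453, 'cx': 323.2149050589701, 'cy': 242.772314970837, 'pose': array([[ 0.81376156, -0.40178838,  0.41995026,  0.12261781],
       [-0.58115975, -0.57090611,  0.57993065, -0.67589945],
       [ 0.00674277, -0.71598346, -0.69808468,  0.80771244],
       [ 0.        ,  0.        ,  0.        ,  1.        ]])}
top {'fovy': 53.882474325033094, 'cx': 328.5198666829726, 'cy': 240.9556474889306, 'pose': array([[ 0.00164151, -0.9972361 ,  0.07427959,  0.47745996],
       [-0.99998306, -0.00205172, -0.0054465 , -0.08136933],
       [ 0.00558384, -0.0742694 , -0.99722258,  1.30571004],
       [ 0.        ,  0.        ,  0.        ,  1.        ]])}
wrist {'fovy': 65.70646984690485, 'cx': 318.5226140271046, 'cy': 239.89327510644125, 'pose': array([[-0.4061535 , -0.87587392, -0.260546  ,  0.34382135],
       [-0.91380221,  0.38998089,  0.11349195,  0.58688374],
       [ 0.00220333,  0.28418267, -0.95876762,  0.38455483],
       [ 0.        ,  0.        ,  0.        ,  1.        ]])}
```

View pics/top0.png

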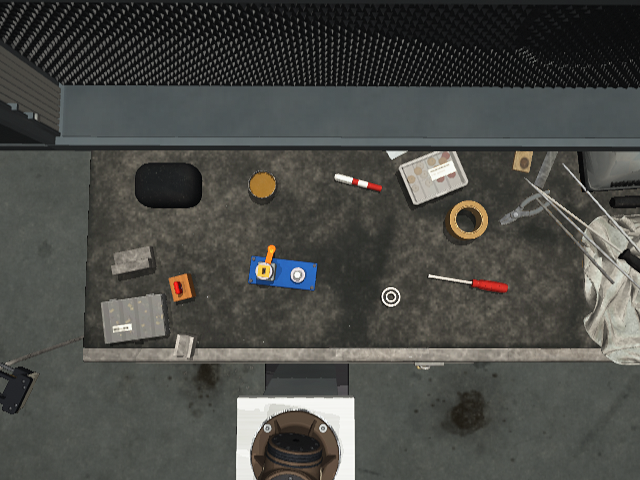

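View pics/scene0.png

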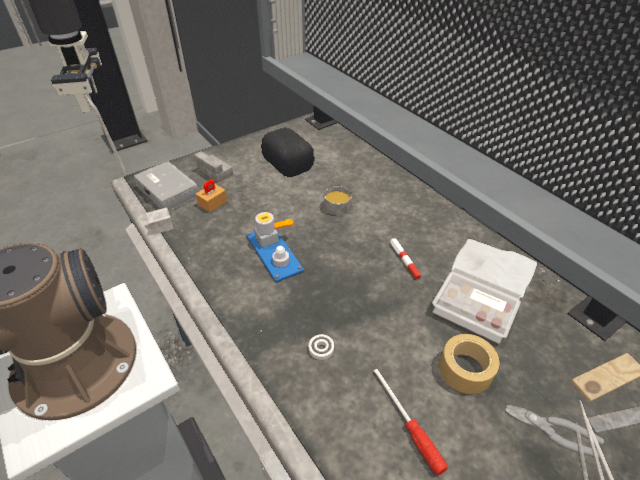

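Top view: bearing at (391,296), stand around (283,274) with the lock at (264,271) and the post at (297,274), and key and block at (179,288). The scene view shows the same layout: bearing (321,347), key (209,187), block (211,198).

```bash
cat > h.py <<'E'
import numpy as np, cv2
from plant import r
def cam(n): 
    i=r.camera_info(n); return dict(f=240/np.tan(np.radians(i["fovy"]/2)),c=np.array([i["cx"],i["cy"]]),T=i["pose"],fish=n=="wrist")
def ray(c,p):
    d=(np.asarray(p,float)-c["c"])/c["f"]
    if c["fish"]:
        th=np.hypot(*d); v=np.r_[d/max(th,1e-9)*np.sin(th),np.cos(th)]
    else: v=np.r_[d,1]
    return c["T"][:3,:3]@v
def plane(c,p,z):
    v=ray(c,p); o=c["T"][:3,3]; return o+v*(z-o[2])/v[2]
def pix(c,P):
    v=c["T"][:3,:3].T@(np.asarray(P,float)-c["T"][:3,3])
    if c["fish"]:
        th=np.arctan2(np.hypot(v[0],v[1]),v[2]); return c["c"]+c["f"]*th*v[:2]/max(np.hypot(v[0],v[1]),1e-12)
    return c["c"]+c["f"]*v[:2]/v[2]
def tri(c1,p1,c2,p2):
    a,b=ray(c1,p1),ray(c2,p2); o=c1["T"][:3,3]; q=c2["T"][:3,3]
    s=np.linalg.lstsq(np.c_[a,-b],q-o,rcond=None)[0]; A=o+a*s[0];B=q+b*s[1]
    return (A+B)/2,np.linalg.norm(A-B)
def mask(im,h0,h1,s=110,v=60,box=None):
    H=cv2.cvtColor(im,cv2.COLOR_RGB2HSV)
    m=((H[...,0]>=h0)&(H[...,0]<=h1)&(H[...,1]>=s)&(H[...,2]>=v)).astype(np.uint8)
    if box: k=np.zeros_like(m);x,y,X,Y=box;k[y:Y,x:X]=1;m&=k
    return m
def blobs(m,n=3,amin=15):
    return sorted([c for c in cv2.findContours(m,cv2.RETR_EXTERNAL,cv2.CHAIN_APPROX_NONE)[0] if cv2.contourArea(c)>amin],key=cv2.contourArea)[::-1][:n]
def rect(c,cnt,z):
    P=np.array([plane(c,p,z)[:2] for p in cnt[:,0]],np.float32); return cv2.minAreaRect(P)
E
python3 - <<'E'
from h import *
t,s=cam("top"),cam("scene")
T=cv2.imread("pics/top0.png")[:,:,::-1].copy();S=cv2.imread("pics/scene0.png")[:,:,::-1].copy()
def show(n,c,m,z):
    for b in blobs(m): print(n,rect(c,b,z),b[:,0].mean(0))
show("plate t",t,mask(T,100,125,box=(230,240,340,300)),.01)
show("plate s",s,mask(S,100,125,box=(230,200,320,290)),.01)
show("block t",t,mask(T,5,20,box=(150,265,210,310)),.04)
show("block s",s,mask(S,5,20,box=(190,175,235,215)),.04)
a=mask(T,0,4,150,box=(150,265,210,310))|mask(T,172,180,150,box=(150,265,210,310))
b=mask(S,0,4,150,box=(190,170,235,215))|mask(S,172,180,150,box=(190,170,235,215))
show("key t",t,a,.07);show("key s",s,b,.07)
show("cam t",t,mask(T,8,22,150,box=(240,240,290,290)),.054)
show("cam s",s,mask(S,8,22,150,box=(250,205,300,240)),.054)
for n,c,I,bx in(("t",t,T,(375,280,407,312)),("s",s,S,(300,330,342,364))):
    x,y,X,Y=bx;g=cv2.cvtColor(I,cv2.COLOR_RGB2GRAY);m=np.zeros_like(g);m[y:Y,x:X]=g[y:Y,x:X]>150
    show("bearing "+n,c,m,.015)
# views enlarged
a=cv2.resize(T[240:310,150:330],None,fx=4,fy=4,interpolation=2)
b=cv2.resize(S[165:295,180:330],None,fx=2.4,fy=2.4,interpolation=2)
o=np.zeros((600,720,3),np.uint8);o[:280]=a;o[280:280+b.shape[0],:b.shape[1]]=b[:320]
b=cv2.resize(T[275:317,370:412],None,fx=6,fy=6,interpolation=2);o[300:552,400:652]=b
cv2.imwrite("pics/c1.png",o[:,:,::-1])
E
```

```text
plate t ((0.48665323853492737, 0.03755052387714386), (0.18339340388774872, 0.07686366140842438), 83.64884185791016) [278.02459016 272.5942623 ]
plate s ((0.48392054438591003, 0.032989926636219025), (0.18739767372608185, 0.07685317099094391), 83.45895385742188) [274.45121951 255.15853659]
block t ((0.44868260622024536, 0.30299463868141174), (0.06741505861282349, 0.06089537590742111), 15.306008338928223) [181.59302326 286.96511628]
block s ((0.4393836557865143, 0.2842569947242737), (0.09041713923215866, 0.09282296150922775), 14.383759498596191) [211.31460674 196.70786517]
key t ((0.4475632309913635, 0.3047027587890625), (0.031337540596723557, 0.016719304025173187), 12.707307815551758) [177.52777778 287.11111111]
key s ((0.4409497380256653, 0.2957024574279785), (0.05684223026037216, 0.026551581919193268), 64.40937805175781) [208.58823529 185.35294118]
cam t ((0.5368950366973877, 0.06779511272907257), (0.021018344908952713, 0.04856415465474129), 72.19902801513672) [269.79069767 253.74418605]
cam s ((0.5350520610809326, 0.06564870476722717), (0.024278031662106514, 0.048172298818826675), 72.89241790771484) [283.06818182 223.40909091]
bearing t ((0.4225507974624634, -0.2572123110294342), (0.04628216102719307, 0.05144698917865753), 89.61181640625) [390.48076923 296.44230769]
bearing s ((0.419619619846344, -0.2594594955444336), (0.05693887174129486, 0.05137133598327637), 53.574256896972656) [321.12676056 345.76056338]
```

View pics/c1.png

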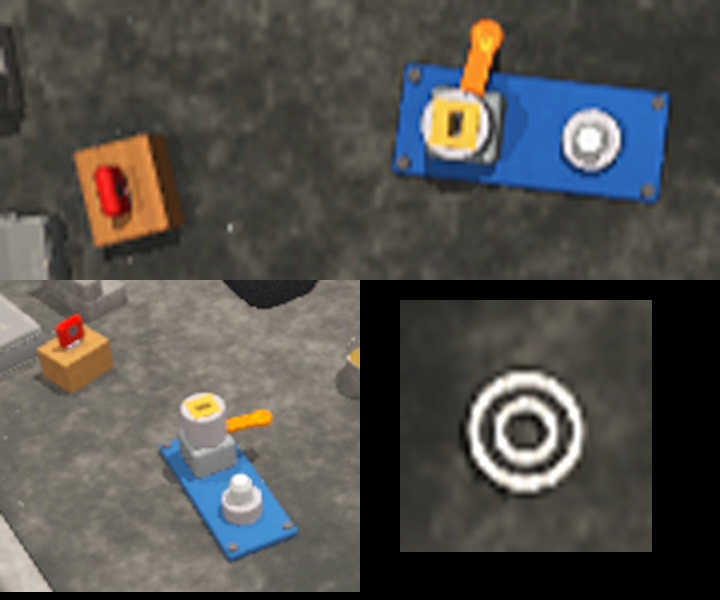

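The stand is at about (0.485, 0.036), yaw −6.4°. The bearing is at (0.421, −0.258). The key is at (0.447, 0.304), yaw about 13°. The sizes match the ones given. Next I move toward the key and stand for a closer wrist view.

{"api": "play_rows", "payload": {
  "rows": [
    [[0, 0.08, 0.065, 0, 0], [0, 0.16, 0.13, 0, 0], [0, 0.24, 0.195, 0, 0], [0, 0.32, 0.26, 0, 0], [0, 0.4, 0.325, 0, 0], [0, 0.46, 0.38, 0, 0], [0, 0.5, 0.41, 0, 0], [0, 0.5, 0.41, 0, 0]]
  ]
}}

```text
time_s: 0.82
tcp_pos: [0.4197, 0.3253, 0.2266]
eef_rot: [180.0, 0.0, -24.0]
contact_force: [0.9, -0.1, -0.4]
gripper_width: 0.0876
gripper_force: 0.0
```

```bash
python3 - <<'E'
from h import *
s=r.get_state();print(s["time_s"],s["tcp_pos"],s["eef_rot"],s["joints"])
c=cam("wrist");I=r.capture("wrist");cv2.imwrite("pics/w1.png",I[:,:,::-1]);np.save("w1T.npy",c["T"])
for P in((.4475,.3035,.074),(.449,.303,.04),(.49,.078,.086)):print(pix(c,P))
E
```

```text
0.8167 [0.41965811 0.32527401 0.22664212] [ 1.79991159e+02  5.25896232e-03 -2.39668391e+01] [ 5.89518571e+01  6.95818355e+00 -1.74088384e+01 -4.53233115e-03
 -6.56424004e+01  7.08317389e+00]
[329.75582321 182.37127755]
[328.48597757 175.86406876]
[539.56129887  50.09718684]
```

View pics/w1.png

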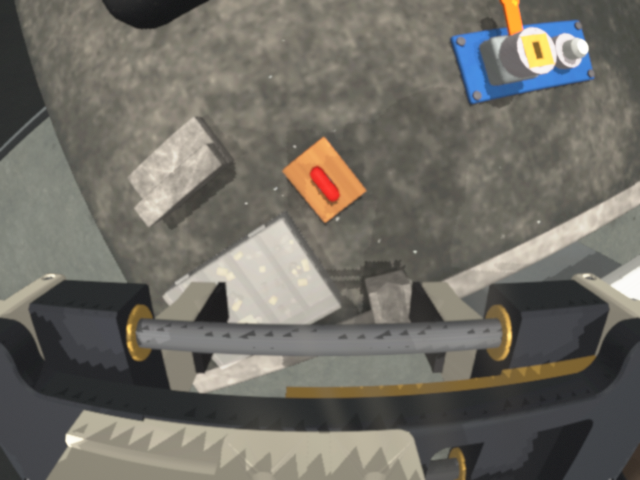

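The wrist view shows the key head at (324,184), the block at (325,180), the lock top at (536,52) and the post at (573,48).

```bash
python3 - <<'E'
from h import *
c=cam("wrist");c["T"]=np.load("w1T.npy");I=cv2.imread("pics/w1.png")[:,:,::-1].copy()
bx=(270,125,380,235)
red=mask(I,0,4,150,box=bx)|mask(I,174,180,150,box=bx)
for b in blobs(red,1):
    for z in(.074,.06):print("key",z,rect(c,b,z))
for b in blobs(mask(I,5,22,100,box=bx)|red,1):print("block",rect(c,b,.04))
for b in blobs(mask(I,100,125,box=(440,10,610,115)),2):print("plate",rect(c,b,.01))
print(plane(c,(536,51),.086),plane(c,(573,47),.056))
E
```

```text
key 0.074 ((0.44815167784690857, 0.3082151412963867), (0.03299571946263313, 0.011640232987701893), 14.569878578186035)
key 0.06 ((0.4462842345237732, 0.3087916672229767), (0.03447890281677246, 0.012163480743765831), 14.569974899291992)
block ((0.44710320234298706, 0.3084539771080017), (0.06638699769973755, 0.051911816000938416), 14.617470741271973)
plate ((0.48594415187835693, 0.03962189331650734), (0.18515048921108246, 0.07607031613588333), 83.34644317626953)
plate ((0.511102557182312, -0.012857653200626373), (0.09069135785102844, 0.02285121940076351), 76.06261444091797)
[0.49015342 0.08239992 0.086     ] [0.48332998 0.00989066 0.056     ]
```

{"api": "play_rows", "payload": {
  "rows": [
    [[0, 0.02, 0.08, 0, 0.08], [0, 0.04, 0.16, 0, 0.16], [0, 0.06, 0.24, 0, 0.24], [0, 0.08, 0.32, 0, 0.32], [0, 0.1, 0.4, 0, 0.4], [0, 0.12, 0.48, 0, 0.4], [0, 0.12, 0.5, 0, 0.4], [0, 0.12, 0.5, 0, 0.4]]
  ]
}}

```text
time_s: 1.53
tcp_pos: [0.3715, 0.0729, 0.2268]
eef_rot: [-180.0, 0.0, -58.5]
contact_force: [-0.4, 0.7, -0.3]
gripper_width: 0.0875
gripper_force: 0.0
```

```bash
python3 - <<'E'
from h import *
s=r.get_state();print(s["time_s"],s["tcp_pos"],s["eef_rot"],s["joints"])
c=cam("wrist");I=r.capture("wrist");cv2.imwrite("pics/w2.png",I[:,:,::-1]);np.save("w2T.npy",c["T"])
for P in((.4807,-.0067,.056),(.49,.078,.086)):print(pix(c,P))
E
```

```text
1.5333 [0.37146527 0.07288557 0.22676716] [-1.79950216e+02  2.61982966e-02 -5.84678230e+01] [ 4.15236010e+01 -9.36400102e+00 -3.32226872e+01 -1.87749171e-02
 -6.60877407e+01 -9.98383319e+00]
[260.12521112  78.89625443]
[194.25410835 158.31873891]
```

View pics/w2.png

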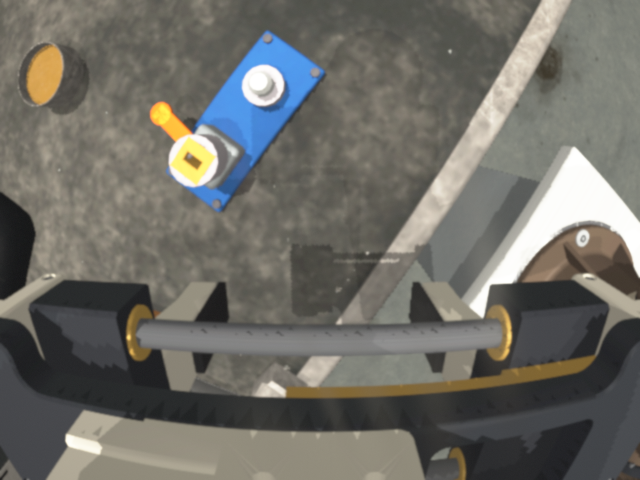

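The second wrist view shows the lock top at (193,160), the keyway at about (192,160) and the post top at (263,82).

```bash
python3 - <<'E'
from h import *
c=cam("wrist");c["T"]=np.load("w2T.npy");I=cv2.imread("pics/w2.png")[:,:,::-1].copy()
H=cv2.cvtColor(I,cv2.COLOR_RGB2HSV)
for b in blobs(mask(I,100,125,box=(140,20,340,220)),2):print("plate",rect(c,b,.01))
def light(bx,z,v):
    x,y,X,Y=bx;m=np.zeros((480,640),np.uint8);m[y:Y,x:X]=((H[...,1]<60)&(H[...,2]>v))[y:Y,x:X]
    for b in blobs(m,2):
        P=np.array([plane(c,p,z)[:2] for p in b[:,0]],np.float32);print("light",v,rect(c,b,z),cv2.minEnclosingCircle(P))
light((235,60,295,115),.030,150);light((235,60,295,115),.056,215)
for b in blobs(mask(I,22,35,120,box=(165,130,225,190)),1):print("yellow",rect(c,b,.086))
m=(H[...,2]<90).astype(np.uint8);k=np.zeros_like(m);k[148:172,180:206]=1
for b in blobs(m&k,2,5):print("slot",rect(c,b,.086),b[:,0].mean(0))
E
```

```text
plate ((0.4854373633861542, 0.03781209886074066), (0.1829005926847458, 0.07649436593055725), 83.49130249023438)
light 150 ((0.48093754053115845, -0.004127223044633865), (0.040325239300727844, 0.039255931973457336), 29.28632926940918) ((0.4808874726295471, -0.004104224964976311), 0.020530816167593002)
light 215 ((0.4764179289340973, -0.003400329500436783), (0.03656603395938873, 0.03548811003565788), 29.343502044677734) ((0.47624367475509644, -0.003130582859739661), 0.018684372305870056)
yellow ((0.4908299148082733, 0.08032900840044022), (0.0281335711479187, 0.027966516092419624), 84.18201446533203)
```

{"api": "play_rows", "payload": {
  "rows": [
    [[0, 0.04, 0.06, 0, 0.08], [0, 0.08, 0.12, 0, 0.16], [0, 0.12, 0.18, 0, 0.24], [0, 0.16, 0.24, 0, 0.32], [0, 0.2, 0.3, 0, 0.4], [0, 0.24, 0.36, 0, 0.4], [0, 0.26, 0.38, 0, 0.4], [0, 0.26, 0.38, 0, 0.4]]
  ]
}}

```text
time_s: 2.25
tcp_pos: [0.2789, -0.1365, 0.2267]
eef_rot: [-180.0, -0.0, -92.8]
contact_force: [-0.0, 0.1, 0.4]
gripper_width: 0.0879
gripper_force: 0.0
```

```bash
python3 - <<'E'
from h import *
s=r.get_state();print(s["time_s"],s["tcp_pos"],s["eef_rot"],s["joints"])
c=cam("wrist");I=r.capture("wrist");cv2.imwrite("pics/w3.png",I[:,:,::-1]);np.save("w3T.npy",c["T"])
p=pix(c,(.421,-.258,.015));print(p)
g=cv2.cvtColor(I,cv2.COLOR_RGB2GRAY);x,y=p.astype(int);m=np.zeros_like(g);m[max(0,y-40):y+40,x-40:x+40]=1
m&=(g>150).astype(np.uint8)
for b in blobs(m,2):
    P=np.array([plane(c,q,.015)[:2] for q in b[:,0]],np.float32);print(rect(c,b,.015),cv2.minEnclosingCircle(P),b[:,0].min(0),b[:,0].max(0))
E
```

```text
2.25 [ 0.27891164 -0.13650922  0.22665812] [-1.79991490e+02 -6.38737075e-03 -9.28129653e+01] [ 1.20797390e+01 -1.83133241e+01 -3.91968624e+01  8.94806792e-03
 -6.91098798e+01 -1.48958939e+01]
[174.18723192 101.50164869]
((0.42206165194511414, -0.25708359479904175), (0.05390982702374458, 0.054043203592300415), 36.03471755981445) ((0.42258697748184204, -0.25684112310409546), 0.02809966914355755) [149  77] [198 128]
```

Two sources agree on the post at (0.4808, −0.0042) and the lock at (0.4905, 0.0802). The bearing is at (0.4221, −0.2571). Next I go above the bearing.

{"api": "play_rows", "payload": {
  "rows": [
    [[0, 0.045, -0.06, 0.03, 0.02], [0, 0.09, -0.12, 0.06, 0.043], [0, 0.135, -0.18, 0.1, 0.043], [0, 0.18, -0.24, 0.15, 0.043], [0, 0.22, -0.29, 0.2, 0.043], [0, 0.227, -0.298, 0.27, 0.043], [0, 0.227, -0.298, 0.32, 0.043], [0, 0.227, -0.298, 0.32, 0.043]]
  ]
}}

```text
time_s: 2.97
tcp_pos: [0.4205, -0.2539, 0.0608]
eef_rot: [179.4, 0.1, -96.4]
contact_force: [-0.9, -0.0, -0.3]
gripper_width: 0.0874
gripper_force: 0.0
```

```bash
python3 - <<'E'
from h import *
s=r.get_state();print(s["time_s"],s["tcp_pos"],s["eef_rot"],s["joints"])
c=cam("wrist");I=r.capture("wrist");cv2.imwrite("pics/w4.png",I[:,:,::-1]);np.save("w4T.npy",c["T"])
print(pix(c,(.422,-.257,.015)),pix(c,s["tcp_pos"]))
E
```

```text
2.9667 [ 0.42047614 -0.25388811  0.06078695] [ 1.79406689e+02  7.77539448e-02 -9.64170561e+01] [ -8.18889075  13.97273968 -33.85638398  -0.0874333  -42.76634141
   1.83673305]
[313.71919806 259.76123025] [317.54478576 298.12032789]
```

View pics/w4.png

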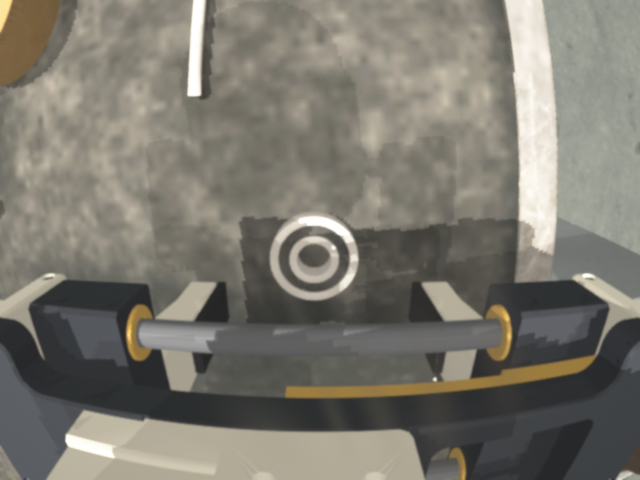

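The bearing is centred between the fingers at (314,257). I descend and grip.

{"api": "play_rows", "payload": {
  "rows": [
    [[0, 0.002, 0, 0.02, 0], [0, 0.002, 0, 0.05, 0], [0, 0.002, 0, 0.08, 0], [0, 0.002, 0, 0.105, 0], [0, 0.002, 0, 0.125, 0], [0, 0.002, 0, 0.125, 0], [0.2, 0.002, 0, 0.125, 0], [0.45, 0.002, 0, 0.125, 0]]
  ],
  "squeeze": 25
}}

```text
time_s: 3.68
tcp_pos: [0.424, -0.2564, 0.0056]
eef_rot: [-179.8, -0.0, -96.3]
contact_force: [0.3, 0.0, -0.3]
gripper_width: 0.0794
gripper_force: 0.0
```

```bash
python3 - <<'E'
from h import *
c=cam("wrist");c["T"]=np.load("w4T.npy");I=cv2.imread("pics/w4.png")[:,:,::-1]
g=cv2.cvtColor(I,cv2.COLOR_RGB2GRAY);m=np.zeros_like(g);m[205:310,260:370]=1;m&=(g>150).astype(np.uint8)
for b in blobs(m,1):print(rect(c,b,.015))
print(r.get_state())
E
```

```text
((0.42150941491127014, -0.2577400803565979), (0.052504297345876694, 0.05274477228522301), 44.48521423339844)
{'time_s': 3.6833, 'joints': array([-8.37708285e+00,  1.90061317e+01, -3.69117918e+01,  2.58734568e-02,
       -3.39220924e+01,  2.02921370e+00]), 'qd': array([-0.30449131, -0.11484575, -0.15580675, -0.04621156,  0.2194635 ,
        0.08052615]), 'joint_torque': array([ 3.20519786e-02, -4.36721849e+01,  1.72646588e+01,  4.11059305e+00,
        3.86280182e-02, -5.30388541e-03]), 'tcp_pos': array([ 0.42401125, -0.25640397,  0.00564197]), 'eef_rot': array([-1.79840632e+02, -2.01546562e-02, -9.63264476e+01]), 'contact_force': array([ 0.28112478,  0.03134904, -0.31710478]), 'moment': array([ 0.09728254, -0.04767641, -0.02681764]), 'gripper_force': 0.0, 'gripper_width': 0.07935295372998452}
```

{"api": "play_rows", "payload": {
  "rows": [
    [[0.1, 0.003, 0.005, 0.002, 0], [0.2, 0.003, 0.005, 0.002, 0], [0.6, 0.003, 0.005, 0.002, 0], [1, 0.003, 0.005, 0.002, 0], [1, 0.003, 0.005, 0.002, 0], [1, 0.003, 0.005, 0.002, 0], [1, 0.003, 0.005, 0.002, 0], [1, 0.003, 0.005, 0.002, 0]]
  ],
  "squeeze": 25
}}

```text
time_s: 4.35
tcp_pos: [0.4203, -0.2578, 0.0032]
eef_rot: [-180.0, -0.0, -96.4]
contact_force: [1.0, -0.1, 1.3]
gripper_width: 0.0504
gripper_force: 25.0
```

{"api": "play_rows", "payload": {
  "rows": [
    [[1, 0.003, 0.005, 0.002, 0], [1, 0.003, 0.005, 0, 0], [1, 0, 0, -0.03, 0], [1, 0, 0, -0.06, 0], [1, 0, 0, -0.1, 0], [1, 0, 0, -0.15, 0], [1, 0, 0, -0.19, 0], [1, 0, 0, -0.19, 0]]
  ]
}}

```text
time_s: 5.02
tcp_pos: [0.4216, -0.2583, 0.1015]
eef_rot: [-179.7, -0.1, -96.4]
contact_force: [1.5, -1.1, -0.9]
gripper_width: 0.0503
gripper_force: 25.0
```

{"api": "play_rows", "payload": {
  "rows": [
    [[1, -0.06, -0.01, 0, 0], [1, -0.13, -0.015, 0, 0], [1, -0.2, -0.02, 0, 0], [1, -0.28, -0.03, 0, 0], [1, -0.36, -0.04, 0, 0], [1, -0.43, -0.05, 0, 0], [1, -0.49, -0.061, 0, 0], [1, -0.518, -0.061, 0, 0]]
  ]
}}

```text
time_s: 5.68
tcp_pos: [0.4797, -0.0009, 0.0973]
eef_rot: [180.0, -0.0, -96.3]
contact_force: [1.0, -0.3, -2.8]
gripper_width: 0.0506
gripper_force: 25.0
```

{"api": "play_rows", "payload": {
  "rows": [
    [[1, 0, 0, 0, 0], [1, 0, 0, 0, 0], [1, 0, 0, 0, 0], [1, 0, 0, 0, 0], [1, 0, 0, 0, 0], [1, 0, 0, 0, 0], [1, 0, 0, 0, 0], [1, 0, 0, 0, 0]]
  ]
}}

```text
time_s: 6.35
tcp_pos: [0.479, -0.0041, 0.0981]
eef_rot: [-180.0, 0.0, -96.4]
contact_force: [0.5, 0.1, -1.2]
gripper_width: 0.0504
gripper_force: 25.0
```

```bash
python3 - <<'E'
from h import *
for k in range(3):
    s=r.get_state();print(s["time_s"],s["tcp_pos"],s["eef_rot"],s["contact_force"])
    c=cam("wrist");I=r.capture("wrist")
cv2.imwrite("pics/w5.png",I[:,:,::-1]);np.save("w5T.npy",c["T"])
p=s["tcp_pos"];print(pix(c,p),pix(c,p+[0,0,.013]))
o=np.zeros((480,800,3),np.uint8);o[:,:400]=cv2.resize(I[180:420,220:420],None,fx=2,fy=2,interpolation=2)
S=r.capture("scene");cv2.imwrite("pics/s5.png",S[:,:,::-1]);o[:,400:]=cv2.resize(S[150:294,220:340],(400,480),interpolation=2)
cv2.imwrite("pics/c5.png",o[:,:,::-1])
E
```

```text
6.35 [ 0.47903865 -0.00413256  0.09810769] [-1.79995289e+02  2.13825043e-03 -9.64302878e+01] [ 0.50424207  0.11469057 -1.15577878]
6.4 [ 0.47908746 -0.00401261  0.09813733] [-1.79991296e+02  5.54647740e-03 -9.64216545e+01] [-0.30145465 -1.57586732 -0.6132711 ]
6.45 [ 0.47907105 -0.00394106  0.0981109 ] [-1.79995328e+02  2.98940490e-03 -9.64140875e+01] [-0.04731106 -0.16277195 -2.5592613 ]
[317.59749019 298.13112533] [317.53083904 310.77941405]
```

View pics/c5.png

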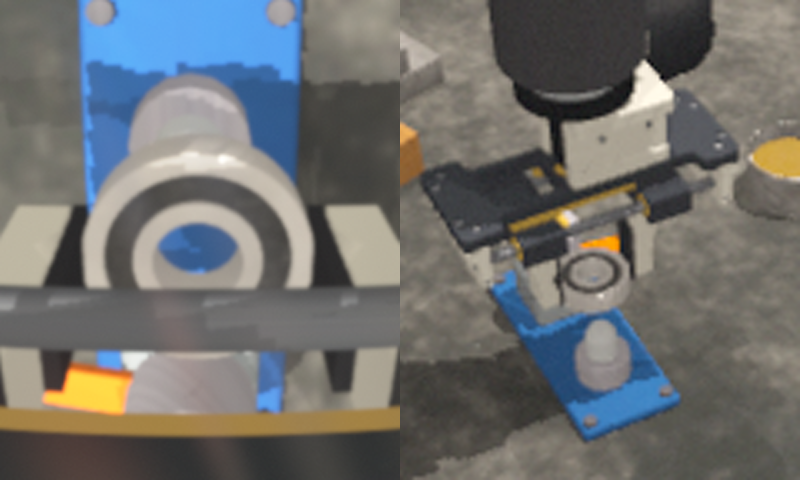

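The wrist crop shows the bearing in the fingers, with the bore at about (197,248) in the crop, or (318,304) in the full picture. The shoulder is seen just beyond it. The scene crop shows the bearing above the post, possibly tilted, so I measure that.

```bash
python3 - <<'E'
from h import *
c=cam("wrist");c["T"]=np.load("w5T.npy");I=cv2.imread("pics/w5.png")[:,:,::-1]
tcp=np.array([.4791,-.0040,.0981]);yaw=np.radians(-96.42)
X=np.array([np.cos(yaw),np.sin(yaw),0]);Y=np.array([np.sin(yaw),-np.cos(yaw),0])
g=cv2.GaussianBlur(cv2.cvtColor(I,cv2.COLOR_RGB2GRAY),(3,3),0).astype(float)
ctr=np.array([220+197/2,180+248/2])
prof={}
E=[[],[]]
for a in np.radians(np.arange(175,366,3)):   # upper half (image up = -y)
    rr=np.arange(20,62,.25);q=ctr+np.c_[np.cos(a)*rr,np.sin(a)*rr]
    v=cv2.remap(g.astype(np.float32),q[:,0:1].astype(np.float32),q[:,1:2].astype(np.float32),1)[:,0]
    d=np.gradient(v)
    # bright->dark (inner ring outer edge) then dark->bright
    i=np.argmin(np.where((rr>24)&(rr<40),d,9)); j=i+np.argmax(np.where(rr[i:]<53,d[i:],-9))
    E[0].append(q[i]);E[1].append(q[j])
for z in(.110,):
  for k,e in enumerate(E):
    P=np.array([plane(c,p,z) for p in e])-tcp;L=np.c_[P@X,P@Y].astype(np.float32)*1000
    (cx,cy),(w,h),an=cv2.fitEllipseDirect(L)
    A=np.c_[2*L,np.ones(len(L))];s=np.linalg.lstsq(A,(L**2).sum(1),rcond=None)[0];R=np.sqrt(s[2]+s[0]**2+s[1]**2)
    res=np.hypot(*(L-s[:2]).T)-R
    print(k,"ellipse",cx,cy,w,h,an,"circle",s[:2],R,"rms",res.std(), "xmax",L[:,0].max(),"y",L[:,1].min(),L[:,1].max())
E
```

```text
0 ellipse -1.4575316905975342 0.4967074990272522 29.287548065185547 31.25954818725586 85.60380554199219 circle [-0.23869402  0.41608261] 14.348063615096525 rms 0.15029814447691842 xmax 14.548142 y -14.174146 14.773877
1 ellipse -0.4109533429145813 0.4612942337989807 40.871585845947266 41.527137756347656 7.969738483428955 circle [-0.78115166  0.41985467] 20.836370166304754 rms 0.10954348492390877 xmax 20.107576 y -20.321346 21.246483
```

```bash
python3 - <<'E'
from h import *
c=cam("wrist");c["T"]=np.load("w5T.npy");I=cv2.imread("pics/w5.png")[:,:,::-1].copy()
tcp=np.array([.4791,-.0040,.0981]);yaw=np.radians(-96.42)
X=np.array([np.cos(yaw),np.sin(yaw),0]);Y=np.array([np.sin(yaw),-np.cos(yaw),0])
m=mask(I,95,130,90,30)
loc=lambda p,z:(lambda d:(d@X*1000,d@Y*1000))(plane(c,p,z)-tcp)
for row in(170,180,190,200,210,220,230,240):
    xs=np.where(m[row])[0]; xs=xs[(xs>230)&(xs<400)]
    a,b=loc((xs[0]-.5,row),.01),loc((xs[-1]+.5,row),.01);print(row,xs[0],xs[-1],np.round([a,b],1).tolist(),"mid",round((a[1]+b[1])/2,2),"w",round(b[1]-a[1],1))
    gap=np.where(np.diff(xs)>8)[0]
    for i in gap: print("   shoulder",xs[i],xs[i+1],np.round(loc((xs[i]+.5,row),.01),1),np.round(loc((xs[i+1]-.5,row),.01),1))
cols=np.where(m[:,300:335].any(0))[0]
for col in(308,312,316,320,324):
    ys=np.where(m[150:250,col])[0]+150;g=np.where(np.diff(ys)>5)[0]
    e=ys[g[0]] if len(g) else ys[-1];print("col",col,"far edge",ys[0],np.round(loc((col,ys[0]-.5),.01),1),"shoulder",e,np.round(loc((col,e+.5),.01),1))
E
```

```text
Traceback (most recent call last):
IndexError: index 0 is out of bounds for axis 0 with size 0
```

```bash
python3 - <<'E'
from h import *
c=cam("wrist");c["T"]=np.load("w5T.npy");I=cv2.imread("pics/w5.png")[:,:,::-1].copy()
tcp=np.array([.4791,-.0040,.0981]);yaw=np.radians(-96.42)
X=np.array([np.cos(yaw),np.sin(yaw),0]);Y=np.array([np.sin(yaw),-np.cos(yaw),0])
m=mask(I,95,130,90,30)
loc=lambda p,z:(lambda d:(d@X*1000,d@Y*1000))(plane(c,p,z)-tcp)
for row in range(186,250,8):
    xs=np.where(m[row])[0]; xs=xs[(xs>230)&(xs<400)]
    if len(xs)<5: print(row,"-");continue
    a,b=loc((xs[0]-.5,row),.01),loc((xs[-1]+.5,row),.01);print(row,xs[0],xs[-1],np.round([a,b],1).tolist(),"mid",round((a[1]+b[1])/2,2),"w",round(b[1]-a[1],1))
    for i in np.where(np.diff(xs)>8)[0]: print("   gap",np.round(loc((xs[i]+.5,row),.01),1),np.round(loc((xs[i+1]-.5,row),.01),1))
for col in(300,308,312,316,320,324,330):
    ys=np.where(m[150:250,col])[0]+150;g=np.where(np.diff(ys)>5)[0]
    if len(ys)<5: continue
    e=ys[g[0]] if len(g) else ys[-1];print("col",col,"far edge",ys[0],np.round(loc((col,ys[0]-.5),.01),1),"shoulder",e,np.round(loc((col,e+.5),.01),1))
E
```

```text
186 259 370 [[40.4, -40.0], [40.3, 35.5]] mid -2.27 w 75.5
   gap [ 40.4 -37.3] [ 40.3 -27.7]
   gap [40.2 23.3] [40.3 33.4]
194 259 370 [[34.9, -40.2], [34.8, 35.6]] mid -2.28 w 75.8
202 259 370 [[29.4, -40.4], [29.3, 35.8]] mid -2.3 w 76.2
210 260 370 [[23.8, -39.9], [23.8, 36.0]] mid -1.96 w 75.8
218 260 370 [[18.2, -40.1], [18.2, 36.1]] mid -1.98 w 76.2
   gap [18.1 -7.7] [18.1  5.2]
226 260 369 [[12.5, -40.3], [12.5, 35.6]] mid -2.34 w 76.0
   gap [ 12.5 -17.4] [12.4 12.8]
234 261 369 [[6.8, -39.9], [6.8, 35.9]] mid -2.01 w 75.7
   gap [  6.8 -21. ] [ 6.7 17. ]
242 261 369 [[1.0, -40.1], [1.0, 36.1]] mid -2.02 w 76.2
   gap [  1.  -23.2] [ 1.  18.5]
col 300 far edge 172 [ 49.9 -11.8] shoulder 220 [ 16.3 -12.2]
col 308 far edge 172 [49.9 -6.5] shoulder 217 [18.4 -6.7]
col 312 far edge 172 [49.9 -3.8] shoulder 216 [19.1 -4. ]
col 316 far edge 172 [49.9 -1.2] shoulder 216 [19.1 -1.2]
col 320 far edge 172 [49.9  1.5] shoulder 216 [19.1  1.5]
col 324 far edge 172 [49.9  4.1] shoulder 217 [18.4  4.2]
col 330 far edge 172 [49.9  8.1] shoulder 220 [16.3  8.3]
```

The wrist view measures the plate at 76 mm wide, as it should be. It puts the post at tool offset (0, −2.1) mm and the bearing at (−0.5, +0.4) mm. I correct by about (0.4, −2.3) mm and lower.

{"api": "play_rows", "payload": {
  "rows": [
    [[1, 0.001, -0.0046, 0, 0], [1, 0.001, -0.0046, 0.01, 0], [1, 0.001, -0.0046, 0.025, 0], [1, 0.001, -0.0046, 0.04, 0], [1, 0.001, -0.0046, 0.055, 0], [1, 0.001, -0.0046, 0.07, 0], [1, 0.001, -0.0046, 0.07, 0], [1, 0.001, -0.0046, 0.07, 0]]
  ]
}}

```text
time_s: 7.22
tcp_pos: [0.4808, -0.0047, 0.0623]
eef_rot: [179.9, -0.1, -96.4]
contact_force: [0.5, -0.6, -1.1]
gripper_width: 0.0505
gripper_force: 25.0
```

{"api": "play_rows", "payload": {
  "rows": [
    [[1, 0, 0, 0.004, 0], [1, 0, 0, 0.008, 0], [1, 0, 0, 0.012, 0], [1, 0, 0, 0.016, 0], [1, 0, 0, 0.02, 0], [1, 0, 0, 0.024, 0], [1, 0, 0, 0.028, 0], [1, 0, 0, 0.028, 0]]
  ]
}}

```text
time_s: 7.88
tcp_pos: [0.4811, -0.0046, 0.0486]
eef_rot: [180.0, -0.0, -96.4]
contact_force: [-0.1, 0.1, -1.1]
gripper_width: 0.0506
gripper_force: 25.0
```

{"api": "play_rows", "payload": {
  "rows": [
    [[1, 0, 0, 0.005, 0], [1, 0, 0, 0.01, 0], [1, 0, 0, 0.015, 0], [1, 0, 0, 0.02, 0], [1, 0, 0, 0.024, 0], [1, 0, 0, 0.028, 0], [1, 0, 0, 0.03, 0], [1, 0, 0, 0.03, 0]]
  ]
}}

```text
time_s: 8.55
tcp_pos: [0.4812, -0.0045, 0.0338]
eef_rot: [180.0, -0.0, -96.4]
contact_force: [-0.1, -0.3, -2.6]
gripper_width: 0.0511
gripper_force: 25.0
```

{"api": "play_rows", "payload": {
  "rows": [
    [[1, 0, 0, 0.001, 0], [1, 0, 0, 0.002, 0], [1, 0, 0, 0.003, 0], [1, 0, 0, 0.003, 0], [0.4, 0, 0, 0.003, 0], [0, 0, 0, 0.002, 0], [0, 0, 0, 0.002, 0], [0, 0, 0, 0.002, 0]]
  ]
}}

```text
time_s: 9.22
tcp_pos: [0.4815, -0.0044, 0.0332]
eef_rot: [-180.0, 0.0, -96.4]
contact_force: [-0.4, -0.8, -0.7]
gripper_width: 0.0675
gripper_force: 0.0
```

{"api": "play_rows", "payload": {
  "rows": [
    [[0, 0, 0, 0, 0], [0, 0, 0, 0, 0], [0, 0, 0, -0.02, 0], [0, 0, 0, -0.07, 0], [0, 0, 0, -0.14, 0], [0, 0, 0, -0.21, 0], [0, 0, 0, -0.24, 0], [0, 0, 0, -0.24, 0]]
  ]
}}

```text
time_s: 9.88
tcp_pos: [0.4837, -0.0039, 0.1573]
eef_rot: [-179.6, 0.2, -96.3]
contact_force: [0.4, 0.8, 0.2]
gripper_width: 0.0873
gripper_force: 0.0
```

```bash
python3 - <<'E'
from h import *
s=r.get_state();print(s["tcp_pos"],s["eef_rot"],s["joints"][[0,5]])
c=cam("wrist");I=r.capture("wrist");S=r.capture("scene");np.save("w6T.npy",c["T"])
cv2.imwrite("pics/w6.png",I[:,:,::-1]);cv2.imwrite("pics/s6.png",S[:,:,::-1])
o=np.zeros((480,800,3),np.uint8);o[:,:400]=cv2.resize(I[180:420,220:420],None,fx=2,fy=2,interpolation=2)
o[:,400:]=cv2.resize(S[150:294,220:340],(400,480),interpolation=2)
cv2.imwrite("pics/c6.png",o[:,:,::-1])
E
```

```text
[ 0.48373956 -0.0038575   0.15730051] [-1.79605572e+02  1.56633835e-01 -9.63493942e+01] [ 22.94955377 -29.3386262 ]
```

View pics/c6.png

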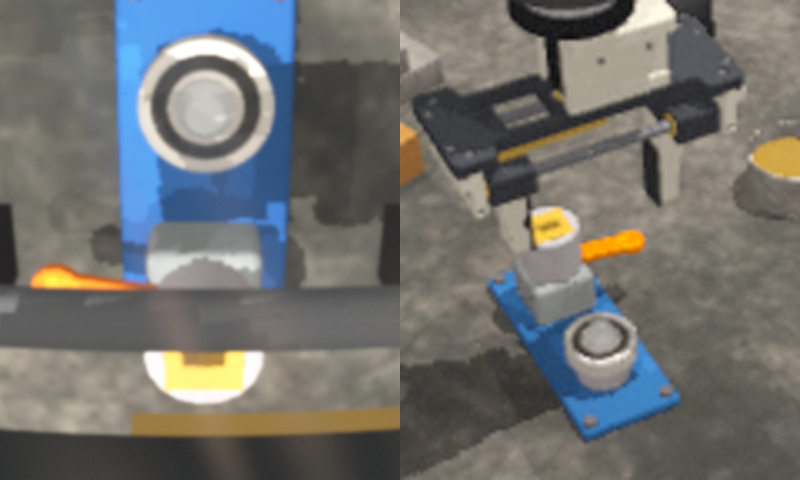

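The bearing sits flat on the shoulder: the wrist crop has it at (206,104) with the post through its bore, and the scene crop at (600,350). Now to the key.

{"api": "play_rows", "payload": {
  "rows": [
    [[0, -0.036, 0.014, 0, -0.08], [0, -0.072, 0.028, 0, -0.16], [0, -0.108, 0.043, 0, -0.24], [0, -0.144, 0.058, 0, -0.32], [0, -0.18, 0.072, 0, -0.4], [0, -0.216, 0.086, 0, -0.48], [0, -0.252, 0.1, 0, -0.56], [0, -0.289, 0.115, 0, -0.64]]
  ]
}}

```text
time_s: 10.65
tcp_pos: [0.4392, 0.1458, 0.1517]
eef_rot: [179.9, 0.0, -41.1]
contact_force: [-0.3, -0.1, -0.6]
gripper_width: 0.088
gripper_force: 0.0
```

{"api": "play_rows", "payload": {
  "rows": [
    [[0, -0.04, -0.026, 0, -0.08], [0, -0.08, -0.052, 0, -0.16], [0, -0.12, -0.079, 0, -0.24], [0, -0.16, -0.105, 0, -0.32], [0, -0.2, -0.13, 0, -0.4], [0, -0.23, -0.15, 0, -0.48], [0, -0.26, -0.171, 0, -0.56], [0, -0.26, -0.171, 0, -0.64]]
  ]
}}

```text
time_s: 11.32
tcp_pos: [0.3985, 0.2976, 0.1516]
eef_rot: [179.9, 0.1, 14.1]
contact_force: [0.3, -0.3, -0.7]
gripper_width: 0.0877
gripper_force: 0.0
```

{"api": "play_rows", "payload": {
  "rows": [
    [[0, 0, 0, 0, -0.012], [0, 0, 0, 0, -0.012], [0, 0, 0, 0, -0.012], [0, 0, 0, 0, -0.012], [0, 0, 0, 0, -0.012], [0, 0, 0, 0, -0.012], [0, 0, 0, 0, -0.012], [0, 0, 0, 0, -0.012]]
  ]
}}

```text
time_s: 11.98
tcp_pos: [0.3993, 0.2955, 0.1531]
eef_rot: [-180.0, -0.0, 14.6]
contact_force: [-0.6, 0.7, 0.2]
gripper_width: 0.088
gripper_force: 0.0
```

```bash
cat > key.py <<'E'
from h import *
s=r.get_state();print(s["tcp_pos"],s["eef_rot"],s["joints"][[0,5]])
c=cam("wrist");I=r.capture("wrist");np.save("w7T.npy",c["T"]);cv2.imwrite("pics/w7.png",I[:,:,::-1])
tcp=s["tcp_pos"];yaw=np.radians(s["eef_rot"][2]);X=np.array([np.cos(yaw),np.sin(yaw)]);Y=np.array([np.sin(yaw),-np.cos(yaw)])
p=pix(c,(.448,.308,.07));print(p);x,y=p.astype(int);bx=(max(x-80,0),max(y-80,0),x+80,y+80)
red=mask(I,0,4,150,box=bx)|mask(I,174,180,150,box=bx)
for b in blobs(red,1):
    q=rect(c,b,.074);d=np.array(q[0])-tcp[:2];print("key",q,"tool mm",d@X*1000,d@Y*1000,b[:,0].min(0),b[:,0].max(0))
for b in blobs(mask(I,5,22,100,box=bx)|red,1):
    q=rect(c,b,.04);d=np.array(q[0])-tcp[:2];print("block",q,"tool mm",d@X*1000,d@Y*1000)
E
python3 key.py
```

```text
[0.3993227  0.29548054 0.15314713] [-1.79989808e+02 -8.99739584e-03  1.46062734e+01] [59.2112938  45.39563152]
[320.67625891 173.46155866]
key ((0.44777241349220276, 0.3087639808654785), (0.032471057027578354, 0.010940652340650558), 14.823650360107422) tool mm 50.23365559390747 -0.6363195159786675 [311 149] [328 199]
block ((0.4468144178390503, 0.3084510564804077), (0.0655902698636055, 0.0519571527838707), 14.633918762207031) tool mm 49.22770905613119 -0.5750912107035498
```

{"api": "play_rows", "payload": {
  "rows": [
    [[0, 0.03, -0.001, 0, 0], [0, 0.07, -0.001, 0, 0], [0, 0.099, -0.001, 0.03, 0], [0, 0.099, -0.001, 0.08, 0], [0, 0.099, -0.001, 0.13, 0], [0.3, 0.099, -0.001, 0.18, 0], [0.4, 0.099, -0.001, 0.218, 0], [0.5, 0.099, -0.001, 0.218, 0]]
  ],
  "squeeze": 30
}}

```text
time_s: 12.7
tcp_pos: [0.4453, 0.3065, 0.0404]
eef_rot: [179.8, 0.3, 14.6]
contact_force: [-0.3, -0.6, 0.4]
gripper_width: 0.0729
gripper_force: 0.0
```

```bash
python3 - <<'E'
from h import *
print(tri(cam("top"),(177.5,287.1),cam("scene"),(208.6,185.35)))
s=r.get_state();print(s["tcp_pos"],s["eef_rot"],s["contact_force"])
E
```

```text
(array([0.44745041, 0.30783168, 0.06016545]), np.float64(0.0015123748447204077))
[0.44534965 0.30651527 0.04041565] [179.79095544   0.29943151  14.58701865] [-0.31806964 -0.56215929  0.37853664]
```

{"api": "play_rows", "payload": {
  "rows": [
    [[0.5, 0, 0, 0, 0], [0.5, 0, 0, 0, 0], [0.8, 0, 0, 0, 0], [1, 0, 0, 0, 0], [1, 0, 0, 0, 0], [1, 0, 0, 0, 0], [1, 0, 0, 0, 0], [1, 0, 0, 0, 0]]
  ],
  "squeeze": 40
}}

```text
time_s: 13.37
tcp_pos: [0.447, 0.3087, 0.0443]
eef_rot: [-180.0, -0.0, 14.7]
contact_force: [-0.2, 0.1, -0.3]
gripper_width: 0.0198
gripper_force: 0.0
```

{"api": "play_rows", "payload": {
  "rows": [
    [[1, 0, 0, 0, 0], [1, 0, 0, 0, 0], [1, 0, 0, 0, 0], [1, 0, 0, 0, 0], [1, 0, 0, -0.01, 0], [1, 0, 0, -0.02, 0], [1, 0, 0, -0.03, 0], [1, 0, 0, -0.03, 0]]
  ]
}}

```text
time_s: 14.03
tcp_pos: [0.4473, 0.3087, 0.0602]
eef_rot: [-180.0, -0.0, 14.7]
contact_force: [0.1, -0.1, 0.5]
gripper_width: 0.0117
gripper_force: 40.0
```

{"api": "play_rows", "payload": {
  "rows": [
    [[1, 0, 0, -0.03, 0], [1, 0, 0, -0.06, 0], [1, 0, 0, -0.09, 0], [1, 0, 0, -0.13, 0], [1, 0, 0, -0.17, 0], [1, 0, 0, -0.19, 0], [1, 0, 0, -0.19, 0], [1, 0, 0, -0.19, 0]]
  ],
  "squeeze": 55
}}

```text
time_s: 14.7
tcp_pos: [0.4469, 0.3087, 0.154]
eef_rot: [-179.9, -0.0, 14.6]
contact_force: [-0.2, -0.4, -1.8]
gripper_width: 0.0118
gripper_force: 55.0
```

{"api": "play_rows", "payload": {
  "rows": [
    [[1, -0.003, 0.05, 0, 0.03], [1, -0.008, 0.115, 0, 0.06], [1, -0.012, 0.18, 0, 0.1], [1, -0.016, 0.25, 0, 0.14], [1, -0.02, 0.32, 0, 0.18], [1, -0.025, 0.39, 0, 0.22], [1, -0.03, 0.44, 0, 0.247], [1, -0.031, 0.464, 0, 0.247]]
  ]
}}

```text
time_s: 15.37
tcp_pos: [0.4896, 0.0773, 0.1525]
eef_rot: [179.9, 0.1, -6.8]
contact_force: [0.5, 0.0, -0.8]
gripper_width: 0.0115
gripper_force: 55.0
```

{"api": "play_rows", "payload": {
  "rows": [
    [[1, 0, 0, 0, 0], [1, 0, 0, 0, 0], [1, 0, 0, 0, 0], [1, 0, 0, 0, 0], [1, 0, 0, 0, 0], [1, 0, 0, 0, 0], [1, 0, 0, 0, 0], [1, 0, 0, 0, 0]]
  ]
}}

```text
time_s: 16.03
tcp_pos: [0.4906, 0.0806, 0.1541]
eef_rot: [-180.0, -0.0, -6.5]
contact_force: [-0.3, 0.1, -0.3]
gripper_width: 0.0121
gripper_force: 55.0
```

```bash
python3 - <<'E'
from h import *
s=r.get_state();print(s["tcp_pos"],s["eef_rot"],s["joints"][[0,5]],s["contact_force"])
c=cam("wrist");I=r.capture("wrist");S=r.capture("scene");np.save("w8T.npy",c["T"]);np.save("t8.npy",np.r_[s["tcp_pos"],s["eef_rot"][2]])
cv2.imwrite("pics/w8.png",I[:,:,::-1]);cv2.imwrite("pics/s8.png",S[:,:,::-1])
o=np.zeros((600,800,3),np.uint8);o[:480,:400]=cv2.resize(I[180:420,220:420],None,fx=2,fy=2,interpolation=2)
o[:600,400:]=cv2.resize(S[150:270,220:300],(400,600),interpolation=2)
cv2.imwrite("pics/c8.png",o[:,:,::-1])
E
```

```text
[0.49063538 0.08064522 0.15407692] [-1.79993602e+02 -2.69178075e-03 -6.53690169e+00] [32.02147381 51.44391962] [-0.30718483  0.14458618 -0.28086914]
```

View pics/c8.png

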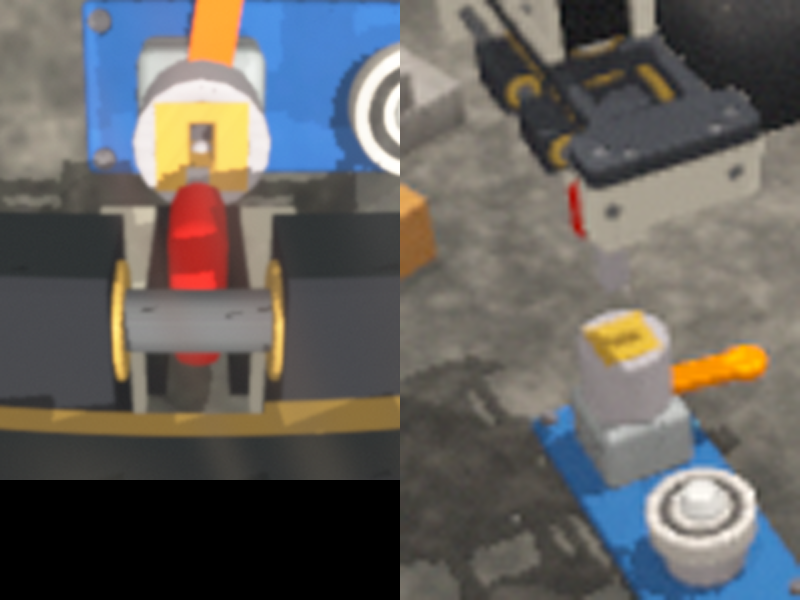

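The wrist crop shows the lock face with the slot at (201,145) in the crop and the red head gripped above it. The scene crop shows the key upright above the lock at (610,265), with the bearing still seated. Next I measure the lock in tool axes.

```bash
python3 - <<'E'
from h import *
c=cam("wrist");c["T"]=np.load("w8T.npy");I=cv2.imread("pics/w8.png")[:,:,::-1].copy()
t=np.load("t8.npy");yaw=np.radians(t[3]);X=np.array([np.cos(yaw),np.sin(yaw),0]);Y=np.array([np.sin(yaw),-np.cos(yaw),0])
loc=lambda p,z:(lambda d:np.array([d@X*1000,d@Y*1000]))(plane(c,p,z)-t[:3])
m=mask(I,18,35,100,60)
sc=lambda x,y:(220+x/2,180+y/2)
for row in range(231,275,4):
    xs=np.where(m[row,285:355])[0]+285
    if len(xs)<4: continue
    L=[loc((xs[0]-.5,row),.086),loc((xs[-1]+.5,row),.086)]
    g=np.where(np.diff(xs)>4)[0];G=[np.round(loc((xs[i]+.5,row),.086),1).tolist()+np.round(loc((xs[i+1]-.5,row),.086),1).tolist() for i in g]
    print(row,np.round(L,1).tolist(),"mid",round((L[0][1]+L[1][1])/2,2),G)
for col in(300,304,308,338,341):
    ys=np.where(m[220:280,col])[0]+220
    if len(ys): print("col",col,np.round(loc((col,ys[0]-.5),.086),1),np.round(loc((col,ys[-1]+.5),.086),1))
ys=np.where(m[220:280,320])[0]+220;g=np.where(np.diff(ys)>3)[0]
for i in g:print("slot x",np.round(loc((320,ys[i]+.5),.086),1),np.round(loc((320,ys[i+1]-.5),.086),1))
# white top circle: points on left/right rims
H=cv2.cvtColor(I,cv2.COLOR_RGB2HSV);w=((H[...,1]<45)&(H[...,2]>175)).astype(np.uint8)
P=[]
for row in range(232,262,2):
    xs=np.where(w[row,280:360])[0]+280
    if len(xs)>2:P+= [loc((xs[0]-.5,row),.086),loc((xs[-1]+.5,row),.086)]
L=np.array(P);s=np.linalg.lstsq(np.c_[2*L,np.ones(len(L))],(L**2).sum(1),rcond=None)[0];print("circle",s[:2],np.sqrt(s[2]+s[0]**2+s[1]**2))
# key head extents
red=mask(I,0,4,150,box=(290,260,350,370))|mask(I,174,180,150,box=(290,260,350,370))
ys,xs=np.where(red);z=t[2]
print("head rows",ys.min(),ys.max(),loc((318,ys.min()),z+.001),loc((318,ys.max()),z+.031))
for row in(280,300,345,355):
    q=np.where(red[row])[0];
    if len(q):print("head y",row,np.round([loc((q[0]-.5,row),z+.02)[1],loc((q[-1]+.5,row),z+.02)[1]],1))
E
```

```text
231 [[15.0, -2.4], [15.0, 2.6]] mid 0.1 []
235 [[12.4, -14.5], [12.4, 14.7]] mid 0.11 []
239 [[9.7, -14.5], [9.7, 14.8]] mid 0.11 []
243 [[7.1, -14.6], [7.1, 14.8]] mid 0.11 [[7.1, -3.7, 7.1, 3.9]]
247 [[4.4, -14.6], [4.4, 14.9]] mid 0.12 [[4.4, -3.7, 4.4, 4.0]]
251 [[1.7, -14.7], [1.7, 14.9]] mid 0.12 [[1.7, -3.7, 1.7, 4.0]]
255 [[-1.0, -14.7], [-1.0, 15.0]] mid 0.12 [[-1.0, -3.8, -1.0, 4.0]]
259 [[-3.8, -14.8], [-3.8, 14.4]] mid -0.2 []
263 [[-6.5, -14.8], [-6.5, 14.4]] mid -0.2 [[-6.5, -4.4, -6.5, 3.4]]
267 [[-9.3, -14.9], [-9.3, 14.5]] mid -0.19 [[-9.3, -5.1, -9.3, 3.4], [-9.3, 7.3, -9.3, 9.9]]
271 [[-12.1, -14.3], [-12.1, 13.2]] mid -0.52 [[-12.1, -5.8, -12.1, 11.9]]
col 300 [ 14.7 -12.9] [-14.6 -13.3]
col 304 [ 14.7 -10.3] [-14.6 -10.7]
col 308 [14.7 -7.8] [-13.2  -8.1]
col 338 [14.7 11.2] [-13.9  11.6]
col 341 [14.7 13.1] [-13.9  13.6]
slot x [ 8.7 -0.2] [-2.7 -0.2]
circle [1.0972207  0.08762269] 21.93377155226212
head rows 272 362 [14.38292105 -1.43602219] [-14.20180769  -1.4433418 ]
head y 280 [-6.1  3.2]
head y 300 [-7.4  5. ]
```

Lock centre measures about (0.3, 0.1) mm in tool axes and the key about (0.1, −0.6) mm. I nudge for that and lower the tip to the first pins.

{"api": "play_rows", "payload": {
  "rows": [
    [[1, 0.0006, 0.0012, 0, 0], [1, 0.0006, 0.0012, 0.015, 0], [1, 0.0006, 0.0012, 0.03, 0], [1, 0.0006, 0.0012, 0.045, 0], [1, 0.0006, 0.0012, 0.055, 0], [1, 0.0006, 0.0012, 0.063, 0], [1, 0.0006, 0.0012, 0.07, 0], [1, 0.0006, 0.0012, 0.078, 0]]
  ]
}}

```text
time_s: 16.8
tcp_pos: [0.491, 0.0796, 0.1147]
eef_rot: [180.0, 0.0, -6.6]
contact_force: [0.6, 0.3, -0.5]
gripper_width: 0.0116
gripper_force: 55.0
```

{"api": "play_rows", "payload": {
  "rows": [
    [[1, 0, 0, 0.003, 0], [1, 0, 0, 0.006, 0], [1, 0, 0, 0.009, 0], [1, 0, 0, 0.012, 0], [1, 0, 0, 0.015, 0], [1, 0, 0, 0.018, 0], [1, 0, 0, 0.02, 0], [1, 0, 0, 0.02, 0]]
  ]
}}

```text
time_s: 17.47
tcp_pos: [0.4903, 0.0794, 0.1046]
eef_rot: [180.0, 0.1, -6.6]
contact_force: [-1.9, 0.1, -2.3]
gripper_width: 0.0113
gripper_force: 55.0
```

{"api": "play_rows", "payload": {
  "rows": [
    [[1, 0, 0, 0.004, 0], [1, 0, 0, 0.008, 0], [1, 0, 0, 0.012, 0], [1, 0, 0, 0.016, 0], [1, 0, 0, 0.02, 0], [1, 0, 0, 0.024, 0], [1, 0, 0, 0.028, 0], [1, 0, 0, 0.028, 0]]
  ]
}}

```text
time_s: 18.13
tcp_pos: [0.4914, 0.0799, 0.0907]
eef_rot: [-180.0, -0.0, -6.6]
contact_force: [0.9, 1.5, -3.3]
gripper_width: 0.0113
gripper_force: 55.0
```

```bash
python3 - <<'E'
from h import *
for k in range(2):
    s=r.get_state();print(s["time_s"],s["tcp_pos"],s["eef_rot"],s["contact_force"],s["moment"]); c=cam("wrist");I=r.capture("wrist")
S=r.capture("scene");cv2.imwrite("pics/w9.png",I[:,:,::-1]);cv2.imwrite("pics/s9.png",S[:,:,::-1])
o=np.zeros((600,800,3),np.uint8);o[:480,:400]=cv2.resize(I[180:420,220:420],None,fx=2,fy=2,interpolation=2)
o[:600,400:]=cv2.resize(S[150:270,220:300],(400,600),interpolation=2)
cv2.imwrite("pics/c9.png",o[:,:,::-1])
E
```

```text
18.1333 [0.49139302 0.07989889 0.09071782] [-1.79963424e+02 -4.32656967e-02 -6.58042644e+00] [ 0.94245831  1.49787087 -3.25991585] [ 0.32886607 -0.67546408 -0.00882559]
18.1833 [0.49129791 0.07991868 0.09071296] [-1.79967436e+02 -2.97837957e-02 -6.58278627e+00] [ 1.77185819  1.52005799 -2.22127503] [ 0.40590901 -0.74515125 -0.01846953]
```

{"api": "play_rows", "payload": {
  "rows": [
    [[1, 0, 0, 0.001, 0], [1, 0, 0, 0.002, 0], [1, 0, 0, 0.003, 0], [1, 0, 0, 0.004, 0], [1, 0, 0, 0.005, 0], [1, 0, 0, 0.006, 0], [1, 0, 0, 0.006, 0], [1, 0, 0, 0.006, 0]]
  ]
}}

```text
time_s: 18.95
tcp_pos: [0.4913, 0.0797, 0.0899]
eef_rot: [-180.0, -0.1, -6.5]
contact_force: [-6.0, 0.9, 18.1]
gripper_width: 0.0116
gripper_force: 55.0
```

{"api": "play_rows", "payload": {
  "rows": [
    [[1, 0, 0, 0.002, 0.03], [1, 0, 0, 0.003, 0.03], [1, 0, 0, 0.003, -0.03], [1, 0, 0, 0.003, -0.03], [1, 0, 0, 0.003, 0], [1, 0, 0, 0.003, 0], [1, 0, 0, 0, 0], [1, 0, 0, 0, 0]]
  ]
}}

```text
time_s: 19.62
tcp_pos: [0.4917, 0.0797, 0.0899]
eef_rot: [-180.0, -0.1, -6.5]
contact_force: [-4.5, 0.4, 16.1]
gripper_width: 0.0114
gripper_force: 55.0
```

```bash
python3 - <<'E'
from h import *
s=r.get_state();print(s["time_s"],s["tcp_pos"],s["contact_force"],s["moment"]); c=cam("wrist");I=r.capture("wrist");S=r.capture("scene")
cv2.imwrite("pics/w9.png",I[:,:,::-1])
o=np.zeros((600,800,3),np.uint8);o[:480,:400]=cv2.resize(I[180:420,220:420],None,fx=2,fy=2,interpolation=2)
o[:600,400:]=cv2.resize(S[150:270,220:300],(400,600),interpolation=2)
cv2.imwrite("pics/c9.png",o[:,:,::-1])
for n in("w8","w9"):
    J=cv2.imread(f"pics/{n}.png")[:,:,::-1].copy();m=mask(J,0,4,150,box=(290,240,350,370))|mask(J,174,180,150,box=(290,240,350,370));ys,xs=np.where(m);print(n,ys.min(),ys.max(),m.sum())
E
```

```text
19.6167 [0.49166838 0.07967759 0.08991686] [-4.49680656  0.43908478 16.12216882] [0.17170564 1.48134591 0.03131015]
w8 272 362 1518
w9 273 362 1502
```

View pics/c9.png

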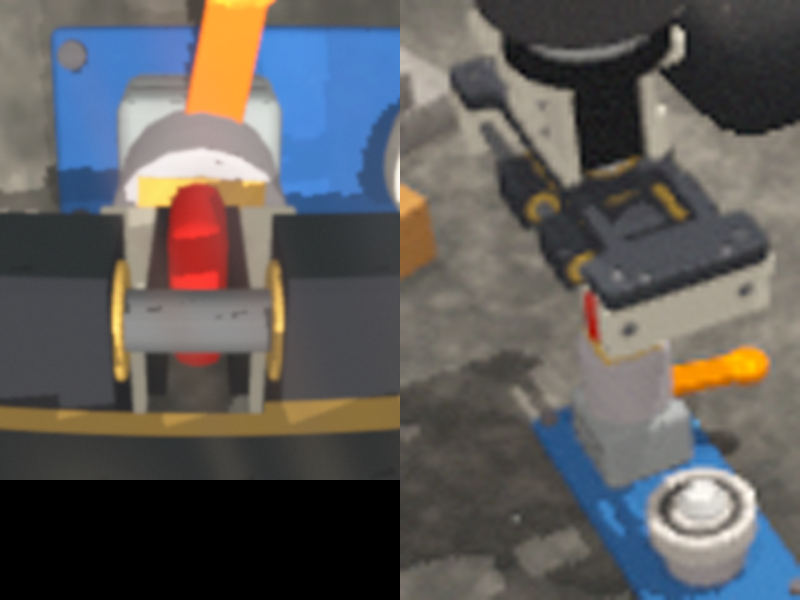

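The key is home: in the wrist crop the head has not slipped in the grip (rows 272 and 273), the fingers are at the lock face, and the height matches the collar on the lock top. Now the clockwise turn.

{"api": "play_rows", "payload": {
  "rows": [
    [[1, 0, 0, 0, 0.06], [1, 0, 0, 0, 0.13], [1, 0, 0, 0, 0.2], [1, 0, 0, 0, 0.27], [1, 0, 0, 0, 0.34], [1, 0, 0, 0, 0.41], [1, 0, 0, 0, 0.48], [1, 0, 0, 0, 0.55]]
  ],
  "squeeze": 60
}}

```text
time_s: 20.38
tcp_pos: [0.492, 0.0796, 0.0899]
eef_rot: [-179.9, -0.1, -54.1]
contact_force: [-2.0, -1.8, 15.0]
gripper_width: 0.0117
gripper_force: 60.0
```

{"api": "play_rows", "payload": {
  "rows": [
    [[1, 0, 0, 0, 0.07], [1, 0, 0, 0, 0.14], [1, 0, 0, 0, 0.21], [1, 0, 0, 0, 0.28], [1, 0, 0, 0, 0.35], [1, 0, 0, 0, 0.42], [1, 0, 0, 0, 0.49], [1, 0, 0, 0, 0.58]]
  ]
}}

```text
time_s: 21.05
tcp_pos: [0.4916, 0.0794, 0.0899]
eef_rot: [-179.9, -0.0, -103.3]
contact_force: [-3.8, -0.6, 17.1]
gripper_width: 0.0121
gripper_force: 60.0
```

{"api": "play_rows", "payload": {
  "rows": [
    [[1, 0, 0, 0, 0.01], [1, 0, 0, 0, 0.01], [1, 0, 0, 0, 0.01], [1, 0, 0, 0, 0.01], [1, 0, 0, 0, 0.01], [1, 0, 0, 0, 0.01], [1, 0, 0, 0, 0.01], [1, 0, 0, 0, 0.01]]
  ]
}}

```text
time_s: 21.72
tcp_pos: [0.4915, 0.0794, 0.0899]
eef_rot: [-179.9, -0.0, -103.9]
contact_force: [-3.5, -1.0, 18.0]
gripper_width: 0.0116
gripper_force: 60.0
```

```bash
cat > cm.py <<'E'
from h import *
s=r.get_state();print(s["time_s"],s["tcp_pos"],s["eef_rot"],s["contact_force"],s["moment"],s["gripper_width"])
lock=np.array([.4905,.0802]);st=-6.5
for n in("scene","top","wrist"):
    c=cam(n);I=r.capture(n);cv2.imwrite(f"pics/{n}_t.png",I[:,:,::-1])
    a,b=pix(c,(.4905,.0802,.054)),pix(c,(.482,-.005,.054));lo=np.minimum(a,b).astype(int)-35;hi=np.maximum(a,b).astype(int)+35
    bx=(max(lo[0],0),max(lo[1],0),hi[0],hi[1])
    for q in blobs(mask(I,8,20,170,100,box=bx),2):
        P=np.array([plane(c,p,.054)[:2] for p in q[:,0]]);d=P-lock;k=np.argsort(np.hypot(*d.T))[-max(3,len(P)//6):]
        e=d[k].mean(0);an=np.degrees(np.arctan2(e[1],e[0]));print(n,"cam tip",lock+e,"joint rad",np.radians(st-an)-.15,"reach",np.hypot(*d.T).max(),cv2.contourArea(q))
E
python3 cm.py
```

```text
21.7167 [0.49151482 0.07935646 0.08990091] [-1.79904030e+02 -1.62446055e-04 -1.03916831e+02] [-3.45599893 -1.03502347 18.0056548 ] [-0.27863357  1.50242447  0.17323091] 0.01157016506645481
scene cam tip [0.47237975 0.00922383] joint rad 1.5573110350268962 reach 0.0766252669519862 60.5
top cam tip [0.47500285 0.0122699 ] joint rad 1.5316451989219788 reach 0.07178582174784721 92.5
wrist cam tip [0.47197266 0.03448784] joint rad 1.6924207278426067 reach 0.053021421273007845 468.5
```

{"api": "play_rows", "payload": {
  "rows": [
    [[1, 0, 0, 0, 0.02], [1, 0, 0, 0, 0.035], [1, 0, 0, 0, 0.035], [1, 0, 0, 0, 0.035], [1, 0, 0, 0, 0.035], [1, 0, 0, 0, 0.035], [1, 0, 0, 0, 0.035], [1, 0, 0, 0, 0.035]]
  ]
}}

```text
time_s: 22.53
tcp_pos: [0.4915, 0.0794, 0.0899]
eef_rot: [-179.9, 0.0, -106.9]
contact_force: [-3.0, -0.9, 17.0]
gripper_width: 0.0116
gripper_force: 60.0
```

```bash
python3 cm.py
```

```text
22.5333 [0.49150992 0.07935752 0.08988038] [-1.79906818e+02  2.09429677e-03 -1.06923575e+02] [-2.9525063  -0.92347327 17.02218267] [-0.28718939  1.52845979  0.109066  ] 0.01157932270868971
scene cam tip [0.46911297 0.0085879 ] joint rad 1.5975686932661417 reach 0.0766252669519862 88.5
top cam tip [0.47274376 0.01300719] joint rad 1.5657022089471162 reach 0.07178582174784721 89.0
wrist cam tip [0.46938828 0.03490983] joint rad 1.7435473840990539 reach 0.05352695881710452 553.5
```

The lock reads about 1.57 rad with the cam over the bearing, and the key is gripped, home and holding steady. Handing in.

```bash
python3 -c "
from plant import r
print(r.close_job())"
```

```text
the job is handed in; nothing more can be done
None
```

I handed the job in at about 23 s: the bearing is seated on the post and released, the key is fully home, and the lock is held about a quarter turn clockwise (about 1.57 rad by camera) with the orange cam over the bearing and the key still gripped.

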